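Put the stapler away in its case

TASK

Raise the lid of the grey case until it stands nearly upright by itself and let go of it. Then lay the desk stapler gently inside, base down, flat on the case's floor between the four small ribs, and finally lower the lid, without slamming it, until it is fully shut over the stapler. Do not shove aside the carton inside the case or the tape roll beside the stapler.

Things in the scene. Friction and masses are not known exactly. Their poses are not given: they have to be found in the camera images.
- case: grey plastic tool case, fixed to the table: 200 mm deep (x, front to hinge), 250 mm wide (y), walls 95 mm high, 6 mm thick, white inner floor 35 mm above the table. Origin at the centre of its underside; its front faces its own -x, +y is left when one looks from the robot along +x. It stands left or right on the table, turned up to 0.25 rad
- lid (a joint): angle of the lid about the hinge along the case's far (+x) top edge: 0 shut, grows as the front edge rises, 1.57 upright, stop at 1.75. Lid 204 x 254 x 8 mm, 0.35 kg. A friction stay holds it still at any angle above about 0.6 rad; lower down it sinks shut by itself, slowly damped. About 3 N at the tab raise it, less lower it
- lid_tab (a point): grip point of the black tab on the middle of the lid's front edge: 36 mm wide (along y), 12 mm thick, sticking 48 mm out in the lid's plane; the point is 28 mm out, 228 mm from the hinge axis, 99.5 mm above the table when shut. Pinched across its width it can turn between the fingers as the lid swings, so the gripper may keep pointing down. Axes turn with the lid: x to the hinge, y along it
- lid_hinge (a point): middle of the hinge axis, 95.5 mm above the table, 100 mm behind the case's middle; axes turn with the lid
- cradle (a point): the stapler's place on the inner floor, midway between four grey ribs (each 30 mm long, 8 wide, 15 high, centred 65 mm before and behind). It lies 40 mm left (+y) of the case's middle, 35 mm above the table; axes as the case. The ribs leave a lane 56 mm wide along x for the 40 mm stapler, either end first; between the rib pairs the sides are free for fingers
- stapler_mid (a point): centre of the desk stapler, half-way up (26 mm above its underside): 160 mm long (its x), 40 mm wide (its y), 52 mm high, steel base and black arm, 0.3 to 0.5 kg, standing on its base on the mat. Flat, upright sides: pinch it across its width
- mat: thin cork mat, 300 x 260 x 3 mm, fixed on the table, on which the stapler and a tape roll lie; origin under its centre
- staple_box: a plain cardboard carton, 100 x 56 x 40 mm high, lying in the case beside the stapler's place (75 mm to the right of the case's middle, case y = -0.075); origin at the centre of its underside. Leave it where it is
- tape_roll: a clear roll of tape lying flat on the mat, 84 mm across, 48 mm high; origin at the centre of its underside. Leave it where it is
There are look-alikes about, which are no part of the job. Leave any turquoise look-alike of the part that bears stapler_mid alone.

How it is judged (in metres and radians):
On the way, in this order (a step that is already met when the one before it is completed fails the run):
1. the lid stands open by itself (raised more than 1.15 rad, still, touched by nothing of the robot) before the stapler goes in (value of joint lid above 1.15 rad and velocity of joint lid between -0.05 and 0.05 rad/s and contact force between each of the arm, the fingers and case below 0.1 N and horizontal distance between stapler_mid and cradle above 0.1 m), for 0.2 s.
2. with the lid still open (above 0.6 rad), the stapler lies flat between the ribs, let go (x of stapler_mid in the frame of cradle between -0.02 and 0.02 m and y of stapler_mid in the frame of cradle between -0.014 and 0.014 m and z of stapler_mid in the frame of cradle between 0.018 and 0.032 m and angle between the x axis of stapler_mid and the x axis of cradle, either way round below 0.2 rad and angle between stapler_mid's own z axis and vertical below 0.1 rad and value of joint lid above 0.6 rad and contact force between the fingers and stapler below 0.1 N), for 0.2 s.
At the end, for the whole second after the job is handed in: the lid is shut (within 0.03 rad) and the stapler lies at rest inside, base down and flat on the case's floor, its centre within 20 mm along and 14 mm across of the cradle point and 18 to 32 mm above it, its length within 0.2 rad of the case's x and upright within 0.1 rad (x of stapler_mid in the frame of cradle between -0.02 and 0.02 m and y of stapler_mid in the frame of cradle between -0.014 and 0.014 m and z of stapler_mid in the frame of cradle between 0.018 and 0.032 m and angle between the x axis of stapler_mid and the x axis of cradle, either way round below 0.2 rad and angle between stapler_mid's own z axis and vertical below 0.1 rad and value of joint lid below 0.03 rad and linear speed of stapler below 0.02 m/s); the robot touches nothing.
It fails at once if the lid is slammed: it closes faster than 2 rad/s (velocity of joint lid below -2 rad/s).
It fails at once if the stapler is dropped or thrown into the case: it moves faster than 0.7 m/s with its centre below 0.13 m and within 0.1 m (level) of the cradle (horizontal distance between stapler_mid and cradle below 0.1 m and height (world z) of stapler_mid below 0.13 m and linear speed of stapler above 0.7 m/s).
It fails at once if the carton in the case or the tape roll on the mat is shoved more than 30 mm from its place (distance of any of staple_box, tape_roll from where it was at the start of the episode above 0.03 m).
It also fails if it takes over 72 s, if anything falls off the work surface, if the arm or the gripper's body presses on something with over 40 N, if the wrist force passes 120 N, or if a joint passes its speed limit or range.

ROBOT

A 7-joint arm with a two-finger parallel gripper is mounted at the origin on the work surface. World frame = base frame: x ahead of the robot, y to its left, z up, the work surface at z = 0. Lengths are in m, angles in degrees, forces in N, time in s.
With the tool pointing down it reaches from about 0.425 to 0.875 m from the base axis. Payload 4.7 kg.
Tool frame: the origin (TCP) lies midway between the tips of the shut fingers; the grasp point (between the pads) lies 19 mm behind it; z points along the fingers, x is the direction in which the jaws open and shut, and the axes are right-handed (so a half turn about z gives the same grasp; the last joint's range is limited). The gripper opens to 87 mm and grips with 3 to 60 N. Pads are 19 mm wide; open, the fingers measure 117 mm over their backs; the gripper's body (75 mm by 190 mm) begins 51 mm behind the grasp point.
Start: joints at [-75.338, 18.392, -4.016, 83.108, 1.295, 78.541, -3.26], TCP at [0.156, 0.631, 0.223] pointing down, gripper open.
Joint ranges: [-163.93, 163.93], [-17.29, 119.83], [-79.2, 71.16], [3.27, 140.29], [-89.18, 269.18], [5.43, 117.66], [-154.24, 154.24]. Speed limits (degrees/s): [147.25, 147.25, 180, 180, 180, 180, 180].

INTERFACE

Orientations are given as [roll, pitch, yaw] about the fixed x, y, z axes, in that order (R = Rz(yaw) Ry(pitch) Rx(roll)).
In Python, from cell import telemetry, optics, env gives the robot as it stands.
- The arm moves only by the tool arm_command, never from a script. Its arguments are lists of equal length, an entry for each row: "translation": the shift along the tool's x, y, z in cm, a list of three; "twist": the turn about the tool's z in degrees. In form: {"translation": [[x, y, z], ...], "twist": [twist, ...]}. A call has 1 to 10 rows; each row shifts and turns the pose as measured when the row begins, along the tool's axes as they then stand; what a row does not reach is not made up. A row lasts 1/8 s, in which the tool goes at most 62.5 mm and 10.7 degrees, less where a joint would pass 70% of its speed; a pose out of reach is approached as far as the arm can. A call is refused whole if a number of a shift passes 6.25 or a number of a turn 10.7, either way. A call with a gripper value outside its range is refused whole. "grip" is the opening in per cent of the stroke, from 0 (shut) to 100 (fully open), set as the call begins (left out, the last holds). The fingers move at their own pace and stop on an object; "force" is the grip in N (left out, the last holds). Time passes only in rows, so rows that do not move let the fingers close. It gives the time, the measured TCP pose, the force and the opening at its end, in the units of the state.
- telemetry.get_obs(): the state, without advancing time (a new reading comes with each control period).
- optics.read_camera(name): name is "scene" or "top"; returns a dict with "img" (420x560x3 uint8, blue, green, red), "fx", "fy", "cx", "cy" (pixels), "extrinsics" (4x4, takes a point from camera to world coordinates). Camera axes: x right, y up, looking along -z (the intrinsics and any distortion apply to the point x, -y, -z); pixel columns grow to the right and rows downward; lengths in m; the calibration is good to about 2 mm. A picture is of the moment at which its call begins. There is no depth.
- env.sign_off(): hands the job in, once; it reports no verdict.
The state is a dict: "time_s": time; "qpos": joint angles; "joint_velocities": joint speeds; "effort": joint torques, N m; "tool_pos": TCP position; "tool_rot": TCP orientation; "force": force on the tool from outside, world axes, zero at the start; "wrist_torque": the same for the moment, N m; "grip_width": finger opening in m.
Only numpy, scipy, OpenCV 4.12 (cv2) and the standard library are available. Lean on these libraries where they do the work, as an engineer would, in place of code of your own. Each camera call takes 0.05 s, during which the arm holds its last target. There are 200 camera calls.

## Working session

There is one attempt and no reset: what is moved stays moved. The work goes in short steps, Python scripts to look and compute and a tool call to move; the robot and the scene stay as the last step left them, time stands still between calls to the robot, and variables do not carry over. Pictures are saved under pics/ and viewed, about 8 in all and at most 12, crops included, and the job is handed in when it is done.

Besides the shell and the picture viewer there is one more tool, called as name(argument=value, ...), one argument or row to a line, values as JSON. arm_command: Moves the arm, as the interface text tells. Its arguments: {"type":"object","properties":{"translation":{"type":"array","items":{"type":"array","items":{"type":"number"}}},"twist":{"type":"array","items":{"type":"number"}},"grip":{"type":"number"},"force":{"type":"number"}},"required":["translation","twist"]}

```bash
mkdir -p pics
cat > h.py <<'E'
import numpy as np, cv2
from cell import telemetry, optics, env
def cam(n,save=None):
    c=optics.read_camera(n); 
    if save: cv2.imwrite('pics/'+save,c['img'])
    return c
def ray(c,u,v):
    E=np.array(c['extrinsics']); d=np.array([(u-c['cx'])/c['fx'],-(v-c['cy'])/c['fy'],-1.0])
    return E[:3,3],E[:3,:3]@d
def atz(c,u,v,z):
    o,d=ray(c,u,v); return o+d*(z-o[2])/d[2]
def proj(c,p):
    E=np.array(c['extrinsics']); q=E[:3,:3].T@(np.array(p)-E[:3,3])
    return c['cx']+c['fx']*q[0]/-q[2], c['cy']-c['fy']*q[1]/-q[2]
E
python3 - <<'E'
from h import *
a=cam('top','top0.png');b=cam('scene','scene0.png')
for c in(a,b): print({k:np.round(v,3).tolist() for k,v in c.items() if k!='img'})
print(telemetry.get_obs())
E
```

```text
{'fx': 380.753, 'fy': 380.753, 'cx': 278.771, 'cy': 207.811, 'extrinsics': [[-0.021, 0.985, -0.173, 0.363], [-1.0, -0.023, -0.009, 0.008], [-0.013, 0.173, 0.985, 0.861], [0.0, 0.0, 0.0, 1.0]]}
{'fx': 420.354, 'fy': 420.354, 'cx': 281.759, 'cy': 217.67, 'extrinsics': [[-0.863, -0.427, 0.268, 0.778], [0.504, -0.742, 0.441, 0.447], [0.011, 0.516, 0.856, 0.933], [0.0, 0.0, 0.0, 1.0]]}
{'time_s': 0.1, 'qpos': array([-75.33781358,  18.43425558,  -4.01498584,  83.16673315,
         1.29709994,  78.54135383,  -3.26150141]), 'joint_velocities': array([-0.14184033, -0.03722368,  0.11902274, -0.25745171, -0.03566805,
       -0.11461113,  0.07859491]), 'effort': array([-1.46558573e-04, -4.92574382e+01, -4.05745693e-01, -3.13398957e+01,
       -6.41888659e-02,  3.94749711e-02,  5.19700302e-05]), 'tool_pos': array([0.15559492, 0.63059997, 0.22158747]), 'tool_rot': array([1.79992335e+02, 9.69970125e-02, 7.61457752e+01]), 'force': array([ 0.92926843, -0.37883078,  0.2243926 ]), 'wrist_torque': array([-0.05942797, -0.00113146,  0.007593  ]), 'grip_width': 0.08690434940336844}
```

View pics/top0.png

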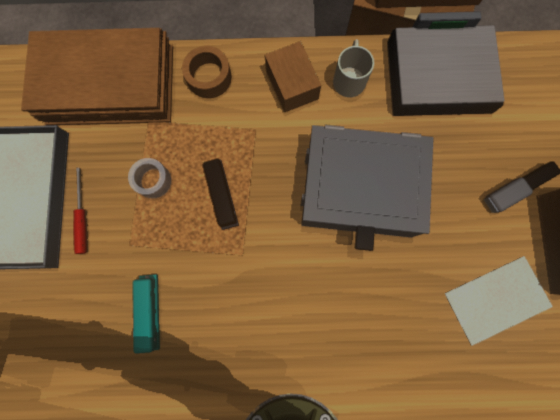

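View pics/scene0.png

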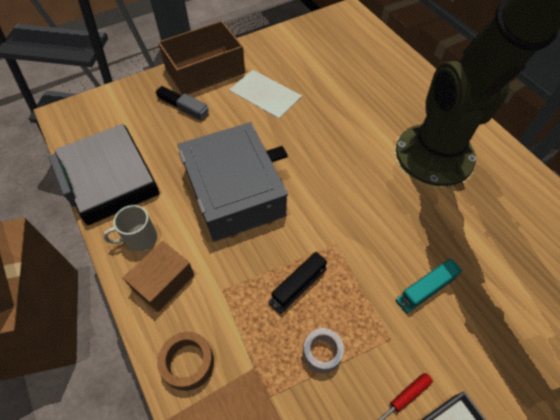

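The top view shows the case with its tab at (365,238). Stapler candidates:
- Black stapler on the mat at (220,193), which matches the description.
- Turquoise look-alike at (146,313).
- Grey and black gadget at (522,188), off the mat.

I choose the black one on the mat and check it in a close crop.

Run:
```python
import cv2
a=cv2.imread('pics/top0.png')[115:260,190:450]
cv2.imwrite('pics/crop1.png',cv2.resize(a,None,fx=3,fy=3,interpolation=cv2.INTER_CUBIC))
```

```text
(no output)
```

View pics/crop1.png

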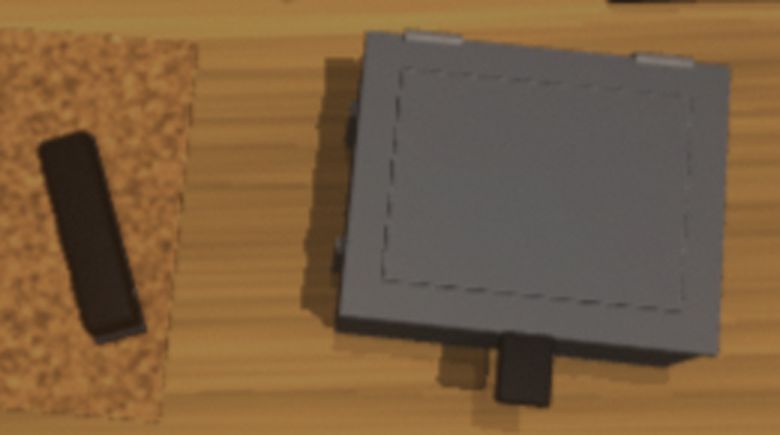

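Run:
```python
from h import *
c=cam('top')
f=lambda l,z:np.array([atz(c,190+(u+.5)/3-.5,115+(v+.5)/3-.5,z)[:2] for u,v in l])
L=f([(366,33),(730,65),(718,354),(338,318)],.1035)
n=np.linalg.norm
print(L.round(4).tolist(),[round(n(L[i]-L[i-1]),4) for i in range(4)])
ctr=L.mean(0); ax=(L[0]+L[1]-L[2]-L[3]); yw=np.arctan2(ax[1],ax[0]); yy=L[0]+L[3]-L[1]-L[2]; print('ctr',ctr,'yaw',np.degrees(yw),np.degrees(np.arctan2(-yy[0],yy[1])))
print('tab',f([(497,337),(552,340),(550,406),(497,402)],.1055).round(4).tolist())
S=f([(40,148),(90,130),(143,322),(95,336)],.055);print('st',S.round(4).tolist(),[round(n(S[i]-S[i-1]),4) for i in range(4)],S.mean(0),'yaw',np.degrees(np.arctan2(*(S[0]+S[1]-S[2]-S[3])[::-1])))
print('tape',atz(c,148,177,.048)); print(proj(c,[0,0,0]))
```

```text
[[0.6696, -0.0586], [0.6396, -0.3095], [0.4392, -0.2832], [0.4691, -0.0325]] [np.float64(0.2022), np.float64(0.2527), np.float64(0.2021), np.float64(0.2525)]
ctr [ 0.55437591 -0.17094387] yaw -7.427567128617484 -6.81758991118959
tab [[0.4536, -0.1375], [0.4508, -0.1738], [0.4073, -0.1696], [0.4107, -0.1351]]
st [[0.6067, 0.1791], [0.6195, 0.1425], [0.4762, 0.1039], [0.467, 0.1381]] [np.float64(0.1456), np.float64(0.0388), np.float64(0.1484), np.float64(0.0355)] [0.54234737 0.1408833 ] yaw 15.723867540111637
tape [0.58210004 0.30201241 0.048     ]
(np.float64(291.445865898481), np.float64(453.45549208226475))
```

The black item on the mat measures about 147 × 37 mm on top, which fits the stapler. The case yaw is about -7.1° and the tab is near (0.426,-0.155). I'll write a row planner next.

```bash
cat >> h.py <<'E'
from scipy.spatial.transform import Rotation as Rt
CTR=np.array([.5524,-.1707]); YAW=-7.1
def case(x,y,z=None):
    a=np.radians(YAW); p=CTR+np.array([[np.cos(a),-np.sin(a)],[np.sin(a),np.cos(a)]])@[x,y]
    return p if z is None else np.r_[p,z]
def plan(wps,yaw=None,step=.055,maxtw=10):
    """print rows (cm, tool axes; twist deg) from measured pose through world waypoints"""
    o=telemetry.get_obs(); p=np.array(o['tool_pos']); R=Rt.from_euler('xyz',o['tool_rot'],degrees=True)
    segs=[]
    for w in wps:
        w=np.array(w); n=max(1,int(np.ceil(np.linalg.norm(w-p)/step))); segs+=[(w-p)/n]*n; p=w
    dy=0 if yaw is None else -((yaw-o['tool_rot'][2]+180)%360-180)
    n=max(len(segs),int(np.ceil(abs(dy)/maxtw))); segs+=[np.zeros(3)]*(n-len(segs)); tw=dy/n
    T=[]
    for s in segs:
        T.append(np.round(100*R.inv().apply(s),2).tolist()); R=R*Rt.from_euler('z',tw,degrees=True)
    print(len(T),'rows twist',round(tw,2)); 
    for i in range(0,len(T),10): print(T[i:i+10])
def st():
    o=telemetry.get_obs(); print({k:np.round(o[k],4).tolist() for k in('time_s','tool_pos','tool_rot','force','grip_width')})
E
python3 - <<'E'
from h import *
t=case(-.128,0,.2);print(t,case(.1,0),case(0,.04))
plan([[.4,.45,.23],[.55,.1,.23],[.5,-.08,.22],t],yaw=82.9,step=.053)
E
```

```text
[ 0.42538151 -0.15487901  0.2       ] [ 0.65163319 -0.18306015] [ 0.55734406 -0.13100672]
21 rows twist -0.32
[[-1.95, 4.68, -0.13], [-1.97, 4.67, -0.13], [-2.0, 4.65, -0.13], [-2.03, 4.64, -0.13], [-2.05, 4.63, -0.13], [-2.08, 4.62, -0.13], [-3.89, 2.74, 0.01], [-3.91, 2.72, 0.01], [-3.92, 2.69, 0.01], [-3.94, 2.67, 0.01]]
[[-3.95, 2.65, 0.01], [-3.97, 2.63, 0.01], [-3.98, 2.61, 0.01], [-4.0, 2.58, 0.01], [-4.64, -0.5, 0.26], [-4.64, -0.53, 0.26], [-4.64, -0.55, 0.26], [-4.63, -0.58, 0.26], [-2.82, -2.11, 0.67], [-2.81, -2.13, 0.67]]
[[-2.8, -2.14, 0.67]]
```

arm_command(
  translation=[
    [-2,4.65,-0.1],
    [-2,4.65,-0.1],
    [-2,4.65,-0.1],
    [-2,4.65,-0.1],
    [-2,4.65,-0.1],
    [-2,4.65,-0.1],
    [-3.9,2.7,0],
    [-3.9,2.7,0],
    [-3.9,2.7,0],
    [-3.9,2.7,0],
  ],
  twist=[-0.3,-0.3,-0.3,-0.3,-0.3,-0.3,-0.3,-0.3,-0.3,-0.3],
  grip=100,
)

```text
time_s: 1.4
tool_pos: [0.4814, 0.2689, 0.2234]
tool_rot: [-179.8, 0.3, 79.8]
force: [0.1, 0.2, 0.1]
grip_width: 0.0869
```

arm_command(
  translation=[
    [-3.9,2.6,0],
    [-3.9,2.6,0],
    [-3.9,2.6,0],
    [-4,2.6,0],
    [-4.6,-0.5,0.2],
    [-4.6,-0.5,0.2],
    [-4.6,-0.5,0.2],
    [0,0,0],
  ],
  twist=[-0.3,-0.3,-0.3,-0.3,-0.3,-0.3,-0.3,0],
)

```text
time_s: 2.4
tool_pos: [0.5218, -0.0536, 0.2169]
tool_rot: [-179.7, 0.4, 81.5]
force: [0.4, 1.4, -0.0]
grip_width: 0.087
```

Run:
```python
from h import *
st(); print(np.round(telemetry.get_obs()['qpos'],1))
plan([case(-.135,0,.2),case(-.128,0,.0815)],yaw=82.9,step=.04)
```

```text
{'time_s': 2.4, 'tool_pos': [0.5218, -0.0536, 0.2169], 'tool_rot': [-179.703, 0.4469, 81.5073], 'force': [0.3918, 1.4461, -0.0473], 'grip_width': 0.087}
[-23.5   3.2  27.3 102.   -1.1  75.5  85.6]
7 rows twist -0.2
[[-2.86, -2.18, 0.46], [-2.85, -2.19, 0.46], [-2.84, -2.2, 0.46], [-2.84, -2.21, 0.46], [0.03, 0.25, 3.95], [0.03, 0.25, 3.95], [0.03, 0.25, 3.95]]
```

arm_command(
  translation=[
    [-2.85,-2.2,0.45],
    [-2.85,-2.2,0.45],
    [-2.85,-2.2,0.45],
    [-2.85,-2.2,0.45],
    [0,0,0],
  ],
  twist=[-0.3,-0.3,-0.3,-0.3,0],
)

```text
time_s: 3.02
tool_pos: [0.4171, -0.1529, 0.1991]
tool_rot: [-179.7, 0.3, 83.0]
force: [-0.2, -0.1, -0.1]
grip_width: 0.087
```

Run:
```python
from h import *
st();plan([case(-.128,0,.0815)],yaw=82.9,step=.03)
c=cam('scene','s1.png');t=cam('top','t1.png')
a=c['img'][90:240,170:320];cv2.imwrite('pics/v1.png',np.hstack([cv2.resize(a,(400,400)),cv2.resize(t['img'][150:300,290:440],(400,400))]))
```

```text
{'time_s': 3.025, 'tool_pos': [0.4171, -0.1529, 0.1991], 'tool_rot': [-179.6964, 0.3403, 83.0491], 'force': [-0.2097, -0.1134, -0.1048], 'grip_width': 0.087}
4 rows twist 0.04
[[-0.01, 0.23, 2.94], [-0.01, 0.23, 2.94], [-0.01, 0.23, 2.94], [-0.01, 0.23, 2.94]]
```

View pics/v1.png

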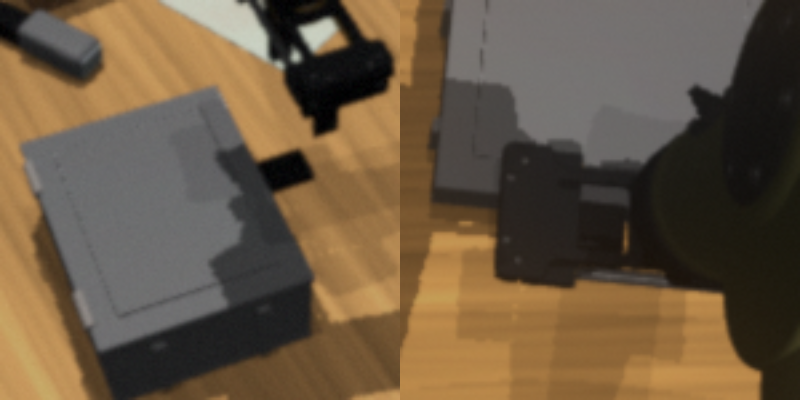

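The crop shows the open gripper straddling the black tab from above, with the tab at (285,170) in the left panel. I'll descend and pinch.

arm_command(
  translation=[
    [0,0.2,3],
    [0,0.2,3],
    [0,0.25,3],
    [0,0.25,2.7],
    [0,0,0],
  ],
  twist=[0,0,0,0,0],
)

```text
time_s: 3.75
tool_pos: [0.4344, -0.1454, 0.0804]
tool_rot: [-180.0, 0.4, 84.0]
force: [-0.4, 0.7, 0.8]
grip_width: 0.0869
```

arm_command(
  translation=[
    [0,0,0],
    [0,0,0],
    [0,0,0],
    [0,0,0],
    [0,0,0],
  ],
  twist=[0,0,0,0,0],
  grip=0,
  force=15,
)

```text
time_s: 4.38
tool_pos: [0.4369, -0.1513, 0.084]
tool_rot: [179.6, 0.9, 84.0]
force: [-1.3, -15.2, -3.5]
grip_width: 0.0451
```

Run:
```python
from h import *
st()
o=telemetry.get_obs();p=np.array(o['tool_pos'])
# arc rotating tab from 0 to 1.4 about the hinge; relative to present position
H=case(.1,0,.0955); a=np.radians(YAW); ux=np.array([np.cos(a),np.sin(a),0])
r0=(p+[0,0,.019]-H); x0=r0@ux; z0=r0[2]; print('rel hinge',x0,z0,'lat',r0@[-np.sin(a),np.cos(a),0])
w=[]
for th in np.linspace(.07,1.4,20):
    w.append(p+ux*(x0*np.cos(th)+z0*np.sin(th)-x0)+[0,0,-x0*np.sin(th)+z0*np.cos(th)-z0])
plan(w,yaw=82.9)
```

```text
{'time_s': 4.375, 'tool_pos': [0.4369, -0.1513, 0.084], 'tool_rot': [179.6284, 0.9105, 84.0069], 'force': [-1.3279, -15.2001, -3.5184], 'grip_width': 0.0451}
rel hinge -0.21696345825069885 0.007458700980287378 lat 0.004937101983370325
20 rows twist 0.06
[[-0.03, 0.12, -1.51], [-0.03, 0.22, -1.5], [-0.03, 0.33, -1.48], [-0.03, 0.43, -1.46], [-0.03, 0.53, -1.42], [-0.03, 0.63, -1.38], [-0.03, 0.72, -1.34], [-0.03, 0.81, -1.28], [-0.03, 0.9, -1.22], [-0.03, 0.99, -1.16]]
[[-0.03, 1.06, -1.08], [-0.03, 1.14, -1.01], [-0.02, 1.21, -0.92], [-0.02, 1.27, -0.84], [-0.02, 1.32, -0.75], [-0.02, 1.37, -0.65], [-0.01, 1.41, -0.56], [-0.01, 1.45, -0.46], [-0.01, 1.48, -0.35], [-0.01, 1.5, -0.25]]
```

arm_command(
  translation=[
    [-0.4,-0.3,0.1],
    [0,-0.3,0],
    [0,0,0],
    [0,0,0],
  ],
  twist=[0.5,0.5,0,0],
)

```text
time_s: 4.88
tool_pos: [0.4346, -0.1558, 0.0849]
tool_rot: [179.0, 0.9, 82.9]
force: [1.1, -1.9, -3.3]
grip_width: 0.036
```

Run:
```python
from h import *
st()
```

```text
{'time_s': 4.875, 'tool_pos': [0.4346, -0.1558, 0.0849], 'tool_rot': [178.988, 0.8533, 82.8614], 'force': [1.0545, -1.9112, -3.3364], 'grip_width': 0.036}
```

arm_command(
  translation=[
    [0,0.1,-1.5],
    [0,0.2,-1.5],
    [0,0.3,-1.5],
    [0,0.4,-1.5],
    [0,0.5,-1.45],
    [0,0.6,-1.4],
    [0,0.7,-1.35],
    [0,0.8,-1.3],
    [0,0.9,-1.2],
    [0,1,-1.15],
  ],
  twist=[0,0,0,0,0,0,0,0,0,0],
)

```text
time_s: 6.12
tool_pos: [0.4889, -0.1629, 0.2316]
tool_rot: [179.1, 1.1, 82.8]
force: [2.9, -3.7, -7.0]
grip_width: 0.0359
```

```bash
cat >> h.py <<'E'
def arc(th1,n,r=None):
    """plan arc of gripped tab from measured position to lid angle th1"""
    o=telemetry.get_obs();p=np.array(o['tool_pos'])
    R=Rt.from_euler('xyz',o['tool_rot'],degrees=True); g=p-R.apply([0,0,.019])
    H=case(.1,0,.0955); a=np.radians(YAW); ux=np.array([np.cos(a),np.sin(a),0]); r0=g-H
    x0=r0@ux; z0=r0[2]; rad=np.hypot(x0,z0); th0=np.arctan2(z0,-x0); print('th',th0,'rad',rad,'lat',r0@[-np.sin(a),np.cos(a),0])
    w=[p+ux*(-rad*np.cos(t)-x0)+[0,0,rad*np.sin(t)-z0] for t in np.linspace(th0,th1,n+1)[1:]]
    plan(w,yaw=82.9)
E
python3 - <<'E'
from h import *
st();arc(1.42,10)
E
```

```text
{'time_s': 6.125, 'tool_pos': [0.4889, -0.1629, 0.2316], 'tool_rot': [179.0532, 1.0944, 82.7876], 'force': [2.8814, -3.6979, -7.025], 'grip_width': 0.0359}
th 0.7563354067590593 rad 0.2259373370511317 lat 0.00029115206640411076
10 rows twist -0.01
[[-0.02, 1.08, -1.04], [-0.02, 1.15, -0.96], [-0.02, 1.21, -0.89], [-0.01, 1.27, -0.8], [-0.01, 1.32, -0.72], [-0.01, 1.36, -0.63], [-0.01, 1.4, -0.54], [-0.01, 1.43, -0.44], [-0.01, 1.46, -0.35], [-0.0, 1.48, -0.25]]
```

arm_command(
  translation=[
    [0,1.1,-1.05],
    [0,1.15,-0.95],
    [0,1.2,-0.9],
    [0,1.25,-0.8],
    [0,1.3,-0.7],
    [0,1.35,-0.65],
    [0,1.4,-0.55],
    [0,1.45,-0.45],
    [0,1.45,-0.35],
    [0,1.5,-0.25],
  ],
  twist=[0,0,0,0,0,0,0,0,0,0],
)

```text
time_s: 7.38
tool_pos: [0.6062, -0.1782, 0.3013]
tool_rot: [-178.1, 1.1, 82.8]
force: [-4.7, -1.2, 4.0]
grip_width: 0.036
```

Run:
```python
from h import *
st();arc(1.42,2)
```

```text
{'time_s': 7.375, 'tool_pos': [0.6062, -0.1782, 0.3013], 'tool_rot': [-178.1423, 1.0545, 82.7981], 'force': [-4.7256, -1.21, 4.0363], 'grip_width': 0.036}
th 1.3731589863845257 rad 0.2292766568375944 lat -0.0004577747549441499
2 rows twist -0.05
[[-0.0, 0.52, -0.12], [-0.0, 0.53, -0.1]]
```

arm_command(
  translation=[
    [0,0,0],
    [0,0,0],
    [0,0,0],
    [0,0,0],
    [0,0,0],
  ],
  twist=[0,0,0,0,0],
  grip=100,
)

```text
time_s: 8.0
tool_pos: [0.606, -0.1746, 0.3022]
tool_rot: [-178.0, 0.8, 83.0]
force: [-0.5, -0.9, 0.4]
grip_width: 0.0779
```

arm_command(
  translation=[
    [0,0,-3],
    [0,0,-4],
    [0,0,-4],
    [0,0,0],
    [0,0,0],
  ],
  twist=[0,0,0,0,0],
)

```text
time_s: 8.62
tool_pos: [0.6091, -0.1728, 0.4139]
tool_rot: [-177.8, 0.7, 83.0]
force: [0.3, -0.5, 0.3]
grip_width: 0.087
```

Run:
```python
from h import *
st()
x=[.5423,.1409]
plan([[.6,-.02,.38],[x[0],x[1],.2]],yaw=105.7,step=.05)
```

```text
{'time_s': 8.625, 'tool_pos': [0.6091, -0.1728, 0.4139], 'tool_rot': [-177.838, 0.7394, 82.9962], 'force': [0.2908, -0.4949, 0.2684], 'grip_width': 0.087}
9 rows twist -2.52
[[3.77, -0.66, 0.83], [3.8, -0.49, 0.83], [3.82, -0.33, 0.83], [3.83, -0.16, 0.83], [3.3, -0.84, 3.62], [3.33, -0.69, 3.62], [3.36, -0.54, 3.62], [3.38, -0.4, 3.62], [3.39, -0.25, 3.62]]
```

arm_command(
  translation=[
    [3.8,-0.65,0.8],
    [3.8,-0.5,0.8],
    [3.8,-0.3,0.8],
    [3.8,-0.15,0.8],
    [3.3,-0.85,3.6],
    [3.35,-0.7,3.6],
    [3.35,-0.55,3.6],
    [3.4,-0.4,3.6],
    [3.4,-0.25,3.6],
    [0,0,0],
  ],
  twist=[-2.5,-2.5,-2.5,-2.5,-2.5,-2.5,-2.5,-2.5,-2.5,0],
)

```text
time_s: 9.88
tool_pos: [0.5291, 0.1498, 0.1821]
tool_rot: [-176.6, -0.3, 106.2]
force: [0.3, -0.6, 0.7]
grip_width: 0.0871
```

Run:
```python
from h import *
st()
c=cam('scene','s2.png');t=cam('top','t2.png')
a=c['img'][90:390,160:400];b=t['img'][90:300,130:450]
cv2.imwrite('pics/v2.png',np.hstack([cv2.resize(a,(320,400)),cv2.resize(b,(480,315),interpolation=cv2.INTER_CUBIC) if 0 else cv2.copyMakeBorder(cv2.resize(b,(480,315)),0,85,0,0,0)]))
for p in ([.5423,.1409,.055],): print(proj(c,p))
```

```text
{'time_s': 9.875, 'tool_pos': [0.5291, 0.1498, 0.1821], 'tool_rot': [-176.6414, -0.2503, 106.2416], 'force': [0.2792, -0.5587, 0.6794], 'grip_width': 0.0871}
(np.float64(299.3906393570441), np.float64(273.5077339458143))
```

View pics/v2.png

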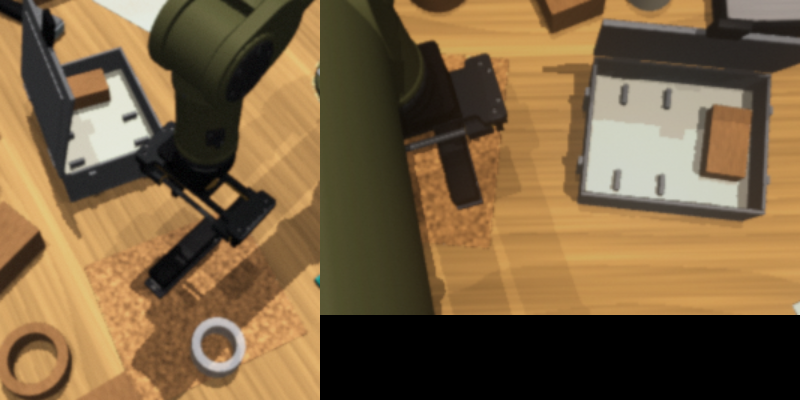

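The lid stands open. The stapler lies where predicted, around (185,245) in the left panel. The ribs and the carton are visible in the case. I'll check the cradle point from the ribs, then descend.

Run:
```python
from h import *
t=cam('top')
P=np.array([atz(t,130+(x-320+.5)/1.5,90+(y+.5)/1.5,.05)[:2] for x,y in[(624,95),(667,98),(660,185),(617,180)]])
print(P.round(3).tolist(),P.mean(0),case(0,.04), 'yaw',np.degrees(np.arctan2(*(P[0]+P[1]-P[2]-P[3])[::-1])))
plan([[.5423,.1409,.10],[.5423,.1409,.012]],yaw=105.7,step=.03)
```

```text
[[0.625, -0.108], [0.618, -0.171], [0.489, -0.153], [0.498, -0.092]] [ 0.55748095 -0.13111351] [ 0.55734406 -0.13100672] yaw -7.46482953332239
6 rows twist 0.02
[[-0.24, 0.37, 2.87], [-0.24, 0.37, 2.87], [-0.24, 0.37, 2.87], [-0.01, 0.15, 2.93], [-0.01, 0.15, 2.93], [-0.01, 0.15, 2.93]]
```

Cradle confirmed to within 1 mm.

arm_command(
  translation=[
    [-0.35,0.6,2],
    [-0.35,0.5,2],
    [-0.2,0.4,2],
    [0,0,2],
    [0,0,0],
  ],
  twist=[0.2,0.1,0,0,0],
)

```text
time_s: 10.65
tool_pos: [0.5525, 0.1328, 0.1033]
tool_rot: [-177.5, 0.0, 104.8]
force: [-0.3, 0.4, 0.9]
grip_width: 0.087
```

Run:
```python
from h import *
st();plan([[.5423,.1409,.012]],yaw=105.7,step=.025)
```

```text
{'time_s': 10.65, 'tool_pos': [0.5525, 0.1328, 0.1033], 'tool_rot': [-177.4744, 0.0243, 104.8191], 'force': [-0.3305, 0.3556, 0.9457], 'grip_width': 0.087}
4 rows twist -0.22
[[0.26, -0.09, 2.29], [0.26, -0.09, 2.29], [0.26, -0.09, 2.29], [0.26, -0.09, 2.29]]
```

arm_command(
  translation=[
    [0.25,-0.1,2],
    [0.25,-0.1,2],
    [0.2,-0.1,1.5],
    [0,0,0],
    [0,0,0],
  ],
  twist=[-0.3,-0.3,-0.2,0,0],
)

```text
time_s: 11.28
tool_pos: [0.5504, 0.1356, 0.0505]
tool_rot: [-177.9, 0.1, 105.3]
force: [0.1, 0.7, 0.5]
grip_width: 0.087
```

Run:
```python
from h import *
st();plan([[.5423,.1409,.012]],yaw=105.7,step=.015)
```

```text
{'time_s': 11.275, 'tool_pos': [0.5504, 0.1356, 0.0505], 'tool_rot': [-177.9192, 0.0526, 105.3185], 'force': [0.0827, 0.667, 0.5091], 'grip_width': 0.087}
3 rows twist -0.13
[[0.24, -0.17, 1.29], [0.24, -0.17, 1.29], [0.24, -0.17, 1.29]]
```

arm_command(
  translation=[
    [0.35,-0.3,1],
    [0.25,-0.25,1.2],
    [0.15,-0.1,1.2],
    [0,0,0.4],
    [0,0,0],
  ],
  twist=[-0.2,-0.2,0,0,0],
)

```text
time_s: 11.9
tool_pos: [0.5406, 0.1414, 0.0109]
tool_rot: [-178.0, 0.0, 105.8]
force: [-0.4, 0.2, 0.1]
grip_width: 0.0873
```

Run:
```python
from h import *
st();plan([[.5423,.1409,.012]],yaw=105.7,step=.015)
```

```text
{'time_s': 11.9, 'tool_pos': [0.5406, 0.1414, 0.0109], 'tool_rot': [-177.9912, 0.0217, 105.7609], 'force': [-0.443, 0.2263, 0.0681], 'grip_width': 0.0873}
1 rows twist 0.06
[[-0.09, 0.14, -0.12]]
```

arm_command(
  translation=[
    [0,0,0],
    [0,0,0],
    [0,0,0],
    [0,0,0],
    [0,0,0],
    [0,0,0],
    [0,0,0],
    [0,0,0],
  ],
  twist=[0,0,0,0,0,0,0,0],
  grip=0,
  force=30,
)

```text
time_s: 12.9
tool_pos: [0.5414, 0.1422, 0.0119]
tool_rot: [-178.1, -0.0, 105.8]
force: [-0.1, 0.5, -0.6]
grip_width: 0.0398
```

arm_command(
  translation=[
    [0,0,-1.5],
    [0,0,-3],
    [0,0,-4],
    [0,0,-4],
    [0,0,-4],
    [0,0,-3],
    [0,0,0],
    [0,0,0],
  ],
  twist=[0,0,0,0,0,0,0,0],
)

```text
time_s: 13.9
tool_pos: [0.5438, 0.1396, 0.2103]
tool_rot: [-177.5, 0.2, 105.6]
force: [0.2, -0.8, -6.0]
grip_width: 0.04
```

Run:
```python
from h import *
st()
c=cam('scene','s3.png');p=telemetry.get_obs()['tool_pos'];u,v=map(int,proj(c,p));print(u,v)
a=c['img'][max(0,v-110):v+90,max(0,u-130):u+130];cv2.imwrite('pics/v3.png',cv2.resize(a,None,fx=2.5,fy=2.5))
plan([[.57,.02,.2],case(0,.04,.2)],yaw=82.9,step=.04)
```

```text
{'time_s': 13.9, 'tool_pos': [0.5438, 0.1396, 0.2103], 'tool_rot': [-177.4599, 0.2, 105.58], 'force': [0.204, -0.8322, -5.9755], 'grip_width': 0.04}
302 241
8 rows twist 2.83
[[-3.05, -0.16, 0.28], [-3.06, -0.01, 0.28], [-3.05, 0.14, 0.28], [-3.04, 0.29, 0.28], [-3.74, -0.59, 0.07], [-3.77, -0.41, 0.07], [-3.78, -0.22, 0.07], [-3.79, -0.03, 0.07]]
```

View pics/v3.png

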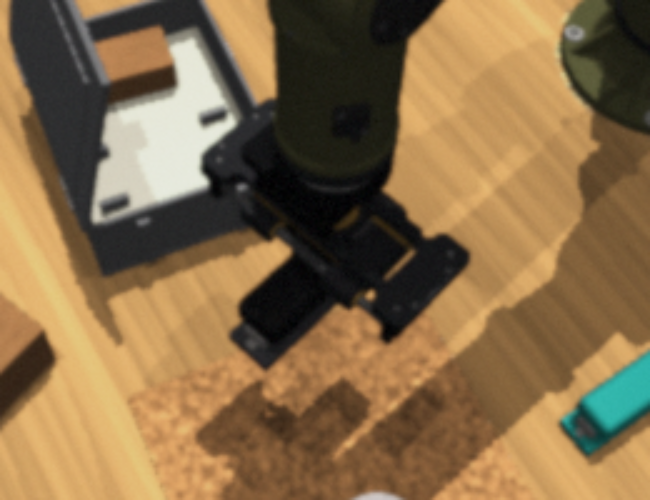

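Run:
```python
from h import *
c=cam('scene');o=telemetry.get_obs();g=o['tool_pos'][:2]
u0,v0=302-130,241-110
for z in(.203,.21):
  P=np.array([atz(c,u0+x/2.5,v0+y/2.5,z)[:2] for x,y in[(233,333),(267,364)]])
  a=np.radians(15.7);d=P-g;print(P.round(4).tolist(),d@[np.cos(a),np.sin(a)],d@[-np.sin(a),np.cos(a)])
```

```text
[[0.6283, 0.1435], [0.6186, 0.1784]] [0.08228228 0.08242681] [-0.01907327  0.01714917]
[[0.6297, 0.1464], [0.6201, 0.181]] [0.08444678 0.08458993] [-0.01666549  0.01920982]
```

Gripped at 40 mm and level. The base's far end puts the stapler's centre about 3 mm ahead of the TCP. I'll go in low enough to clear the lid.

Run:
```python
from h import *
plan([case(-.008,.2,.16),case(-.008,.14,.145)],yaw=82.9,step=.03)
```

```text
8 rows twist 2.84
[[-2.27, -0.06, 1.02], [-2.27, 0.05, 1.02], [-2.26, 0.16, 1.02], [-2.25, 0.27, 1.02], [-2.24, 0.38, 1.02], [-1.97, -0.27, 0.54], [-1.98, -0.18, 0.54], [-1.99, -0.08, 0.54]]
```

arm_command(
  translation=[
    [-2.3,0,1],
    [-2.3,0,1],
    [-2.3,0.1,1],
    [-2.3,0.2,1],
    [-2.2,0.3,1],
    [-2,-0.2,0.5],
    [-2,-0.2,0.5],
    [-2,-0.1,0.5],
    [0,0,0],
  ],
  twist=[2.8,2.8,2.8,2.8,2.8,2.8,2.8,2.8,0],
)

```text
time_s: 15.12
tool_pos: [0.5569, -0.0473, 0.1396]
tool_rot: [-177.4, 1.5, 81.5]
force: [-0.3, -0.4, -4.8]
grip_width: 0.0395
```

Run:
```python
from h import *
st();plan([case(-.008,.04,.145)],yaw=82.9,step=.025)
```

```text
{'time_s': 15.125, 'tool_pos': [0.5569, -0.0473, 0.1396], 'tool_rot': [-177.4283, 1.4618, 81.4653], 'force': [-0.337, -0.4028, -4.7619], 'grip_width': 0.0395}
4 rows twist -0.36
[[-2.08, 0.12, -0.09], [-2.08, 0.11, -0.09], [-2.08, 0.09, -0.09], [-2.08, 0.08, -0.09]]
```

arm_command(
  translation=[
    [-2,0.1,-0.1],
    [-2,0.1,-0.1],
    [-2,0.1,0],
    [-1.6,0,0],
    [0,0,0],
    [0,0,0],
  ],
  twist=[-0.4,-0.4,-0.4,-0.2,0,0],
)

```text
time_s: 15.88
tool_pos: [0.552, -0.1171, 0.1446]
tool_rot: [-177.6, 1.0, 83.4]
force: [-0.7, 0.3, -4.5]
grip_width: 0.0397
```

Run:
```python
from h import *
st();plan([case(-.007,.04,.07)],yaw=82.9,step=.02)
```

```text
{'time_s': 15.875, 'tool_pos': [0.552, -0.1171, 0.1446], 'tool_rot': [-177.5709, 0.9942, 83.4492], 'force': [-0.7381, 0.2636, -4.481], 'grip_width': 0.0397}
4 rows twist 0.14
[[-0.3, 0.08, 1.87], [-0.3, 0.08, 1.87], [-0.29, 0.08, 1.87], [-0.29, 0.08, 1.87]]
```

arm_command(
  translation=[
    [-0.6,0.1,1],
    [-0.5,0.1,1],
    [-0.1,0,1],
    [0,0,0],
    [0,0,0],
  ],
  twist=[0.2,0.2,0,0,0],
)

```text
time_s: 16.5
tool_pos: [0.5509, -0.128, 0.1115]
tool_rot: [-177.5, 1.0, 83.2]
force: [-0.4, 0.1, -3.6]
grip_width: 0.0398
```

Run:
```python
from h import *
st();plan([case(-.007,.04,.065)],yaw=82.9,step=.015)
```

```text
{'time_s': 16.5, 'tool_pos': [0.5509, -0.128, 0.1115], 'tool_rot': [-177.452, 0.9699, 83.1919], 'force': [-0.4114, 0.0772, -3.6484], 'grip_width': 0.0398}
4 rows twist 0.07
[[-0.03, 0.04, 1.16], [-0.03, 0.04, 1.16], [-0.03, 0.04, 1.16], [-0.03, 0.04, 1.16]]
```

arm_command(
  translation=[
    [-0.1,0,1.2],
    [-0.05,0,1.2],
    [0,0,1.2],
    [0,0,1],
    [0,0,0],
    [0,0,0],
  ],
  twist=[0.2,0.1,0,0,0,0],
)

```text
time_s: 17.25
tool_pos: [0.5485, -0.1298, 0.0621]
tool_rot: [-177.4, 1.0, 82.9]
force: [0.5, -0.1, -5.5]
grip_width: 0.0397
```

Run:
```python
from h import *
st();plan([case(-.007,.04,.045)],yaw=82.9,step=.01)
```

```text
{'time_s': 17.25, 'tool_pos': [0.5485, -0.1298, 0.0621], 'tool_rot': [-177.4445, 0.9792, 82.9015], 'force': [0.5146, -0.1178, -5.541], 'grip_width': 0.0397}
2 rows twist 0.0
[[0.01, 0.13, 0.85], [0.01, 0.13, 0.85]]
```

Now the last stretch, down to light contact.

arm_command(
  translation=[
    [0,0.1,0.6],
    [0,0.1,0.5],
    [0,0,0.4],
    [0,0,0.2],
    [0,0,0],
    [0,0,0],
  ],
  twist=[0,0,0,0,0,0],
)

```text
time_s: 18.0
tool_pos: [0.5509, -0.1303, 0.0451]
tool_rot: [-177.6, 1.0, 82.9]
force: [-0.1, -0.5, -4.9]
grip_width: 0.04
```

Run:
```python
from h import *
st();plan([case(-.007,.04,.044)],yaw=82.9,step=.01)
```

```text
{'time_s': 18.0, 'tool_pos': [0.5509, -0.1303, 0.0451], 'tool_rot': [-177.5772, 0.9598, 82.9099], 'force': [-0.0747, -0.5196, -4.9052], 'grip_width': 0.04}
1 rows twist 0.01
[[0.02, -0.05, 0.11]]
```

arm_command(
  translation=[
    [0,0,0.2],
    [0,0,0.15],
    [0,0,0],
    [0,0,0],
  ],
  twist=[0,0,0,0],
)

```text
time_s: 18.5
tool_pos: [0.5514, -0.1307, 0.0444]
tool_rot: [-177.7, 0.9, 82.9]
force: [-0.6, -0.6, -4.3]
grip_width: 0.0396
```

arm_command(
  translation=[
    [0,0,0.25],
    [0,0,0.2],
    [0,0,0.1],
    [0,0,0],
  ],
  twist=[0,0,0,0],
)

```text
time_s: 19.0
tool_pos: [0.5516, -0.1308, 0.0442]
tool_rot: [-177.7, 0.7, 82.8]
force: [-0.7, 1.1, -2.9]
grip_width: 0.0395
```

Contact: the z position has stalled and the load is shifting to the floor. Releasing now.

arm_command(
  translation=[
    [0,0,0],
    [0,0,0],
    [0,0,0],
    [0,0,0],
    [0,0,0],
  ],
  twist=[0,0,0,0,0],
  grip=85,
)

```text
time_s: 19.62
tool_pos: [0.5535, -0.1313, 0.0444]
tool_rot: [-177.9, 0.7, 82.8]
force: [0.0, 0.3, 0.1]
grip_width: 0.0728
```

Run:
```python
from h import *
st();plan([case(-.007,.04,.2),case(-.1,.0,.3)],yaw=82.9,step=.04)
```

```text
{'time_s': 19.625, 'tool_pos': [0.5535, -0.1313, 0.0444], 'tool_rot': [-177.8555, 0.7444, 82.8378], 'force': [0.0294, 0.3403, 0.1378], 'grip_width': 0.0728}
8 rows twist -0.01
[[-0.03, -0.22, -3.88], [-0.03, -0.22, -3.88], [-0.03, -0.22, -3.88], [-0.03, -0.22, -3.88], [-1.03, -2.42, -2.4], [-1.03, -2.42, -2.4], [-1.03, -2.42, -2.4], [-1.03, -2.42, -2.4]]
```

arm_command(
  translation=[
    [0,-0.2,-2],
    [0,-0.3,-3.5],
    [0,-0.3,-4],
    [0,-0.3,-4],
    [-1,-2.4,-2.5],
    [-1,-2.4,-2.5],
    [-1,-2.4,-2.5],
    [-1,-2.4,-2.5],
    [0,0,0],
  ],
  twist=[0,0,0,0,0,0,0,0,0],
)

```text
time_s: 20.75
tool_pos: [0.4483, -0.1588, 0.3028]
tool_rot: [-178.6, 0.6, 82.6]
force: [0.7, 0.1, 0.6]
grip_width: 0.074
```

Run:
```python
from h import *
st()
c=cam('scene','s4.png');t=cam('top','t4.png')
a=c['img'][80:260,130:330];b=t['img'][80:260,270:470]
cv2.imwrite('pics/v4.png',np.hstack([cv2.resize(a,(400,360)),cv2.resize(b,(400,360))]))
```

```text
{'time_s': 20.75, 'tool_pos': [0.4483, -0.1588, 0.3028], 'tool_rot': [-178.562, 0.6309, 82.5928], 'force': [0.7489, 0.1202, 0.6105], 'grip_width': 0.074}
```

View pics/v4.png

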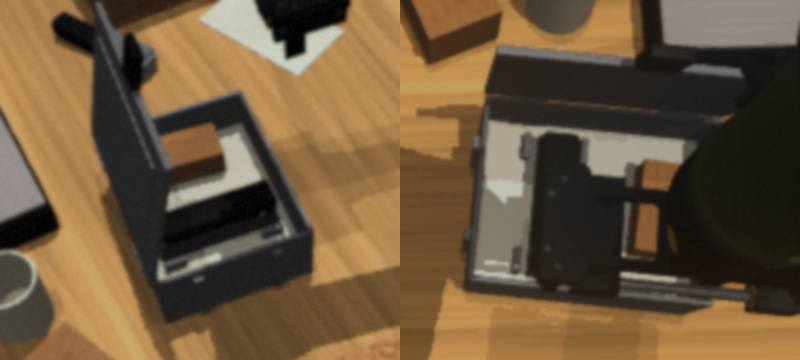

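The left panel shows the stapler lying flat between the ribs at (218,215). The carton is undisturbed and the lid stays up. Next I'll go up and over to the tab at (132,60).

Run:
```python
from h import *
plan([[.4483,-.159,.41],[.606,-.1785,.41]],yaw=82.9,step=.04)
```

```text
7 rows twist -0.03
[[-0.11, -0.11, -3.66], [-0.11, -0.11, -3.66], [-0.11, -0.11, -3.66], [0.01, 3.97, -0.12], [0.01, 3.97, -0.12], [0.01, 3.97, -0.12], [0.01, 3.97, -0.12]]
```

arm_command(
  translation=[
    [0,-0.1,-3.6],
    [0,-0.1,-3.6],
    [0,-0.1,-3.6],
    [0,3.8,-0.1],
    [0,3.8,-0.1],
    [0,3.8,-0.1],
    [0,3.8,-0.1],
    [0,0,0],
    [0,0,0],
  ],
  twist=[0,0,0,0,0,0,0,0,0],
  grip=100,
)

```text
time_s: 21.98
tool_pos: [0.609, -0.1673, 0.3957]
tool_rot: [-177.2, 0.9, 83.3]
force: [0.2, 0.1, 0.5]
grip_width: 0.0871
```

Run:
```python
from h import *
st();plan([[.606,-.1785,.39],[.606,-.1785,.302]],yaw=82.9,step=.03)
```

```text
{'time_s': 21.975, 'tool_pos': [0.609, -0.1673, 0.3957], 'tool_rot': [-177.161, 0.8656, 83.346], 'force': [0.2469, 0.07, 0.5215], 'grip_width': 0.0871}
4 rows twist 0.11
[[-1.14, -0.14, 0.6], [0.04, 0.15, 2.93], [0.04, 0.15, 2.93], [0.05, 0.15, 2.93]]
```

arm_command(
  translation=[
    [-0.8,-0.2,1],
    [-0.4,0,1],
    [-0.1,0,1.3],
    [0,0.1,2],
    [0,0.1,2],
    [0,0.1,1.5],
    [0,0,0],
    [0,0,0],
  ],
  twist=[0.2,0.1,0,0,0,0,0,0],
)

```text
time_s: 22.98
tool_pos: [0.5998, -0.1823, 0.3047]
tool_rot: [-177.3, 0.6, 82.9]
force: [0.9, 0.2, 1.1]
grip_width: 0.0869
```

Run:
```python
from h import *
st();plan([[.606,-.1785,.302]],yaw=82.9,step=.03)
```

```text
{'time_s': 22.975, 'tool_pos': [0.5998, -0.1823, 0.3047], 'tool_rot': [-177.3288, 0.6411, 82.9239], 'force': [0.867, 0.2398, 1.067], 'grip_width': 0.0869}
1 rows twist 0.02
[[0.46, 0.58, 0.24]]
```

arm_command(
  translation=[
    [0.4,0.5,0.2],
    [0,0,0],
    [0,0,0],
  ],
  twist=[0,0,0],
)

```text
time_s: 23.35
tool_pos: [0.6065, -0.1789, 0.3039]
tool_rot: [-177.5, 0.7, 82.9]
force: [0.5, -0.5, 0.4]
grip_width: 0.0871
```

arm_command(
  translation=[
    [0,0,0],
    [0,0,0],
    [0,0,0],
    [0,0,0],
    [0,0,0],
    [0,0,0],
    [0,0,0],
    [0,0,0],
  ],
  twist=[0,0,0,0,0,0,0,0],
  grip=0,
  force=15,
)

```text
time_s: 24.35
tool_pos: [0.6066, -0.1782, 0.3041]
tool_rot: [-177.5, 0.6, 83.0]
force: [-0.4, -0.5, 0.5]
grip_width: 0.0361
```

Run:
```python
from h import *
st();arc(.7,10)
```

```text
{'time_s': 24.35, 'tool_pos': [0.6066, -0.1782, 0.3041], 'tool_rot': [-177.4981, 0.5782, 82.9668], 'force': [-0.4174, -0.4686, 0.4964], 'grip_width': 0.0361}
th 1.3779760250695534 rad 0.23189514784325055 lat -0.0005309616689028087
10 rows twist 0.01
[[0.01, -1.51, 0.42], [0.01, -1.48, 0.52], [0.01, -1.44, 0.62], [0.01, -1.4, 0.72], [0.01, -1.35, 0.81], [0.01, -1.29, 0.9], [0.01, -1.23, 0.98], [0.01, -1.16, 1.07], [0.01, -1.08, 1.14], [0.01, -1.0, 1.21]]
```

arm_command(
  translation=[
    [0,-1.5,0.4],
    [0,-1.5,0.5],
    [0,-1.45,0.6],
    [0,-1.4,0.7],
    [0,-1.35,0.8],
    [0,-1.3,0.9],
    [0,-1.25,1],
    [0,-1.15,1.05],
    [0,-1.1,1.15],
    [0,-1,1.2],
  ],
  twist=[0,0,0,0,0,0,0,0,0,0],
)

```text
time_s: 25.6
tool_pos: [0.48, -0.1616, 0.2266]
tool_rot: [-178.8, 0.4, 83.0]
force: [1.6, 0.7, -0.3]
grip_width: 0.036
```

Run:
```python
from h import *
st();arc(.03,10)
```

```text
{'time_s': 25.6, 'tool_pos': [0.48, -0.1616, 0.2266], 'tool_rot': [-178.8017, 0.4487, 83.0352], 'force': [1.6175, 0.7093, -0.2695], 'grip_width': 0.036}
th 0.7157251464636849 rad 0.22874510647729826 lat 0.00023356341145109281
10 rows twist 0.01
[[0.01, -0.96, 1.24], [0.01, -0.88, 1.3], [0.01, -0.78, 1.36], [0.01, -0.69, 1.41], [0.01, -0.59, 1.45], [0.01, -0.49, 1.49], [0.01, -0.39, 1.52], [0.01, -0.28, 1.54], [0.01, -0.18, 1.56], [0.01, -0.07, 1.57]]
```

arm_command(
  translation=[
    [0,-0.95,1.25],
    [0,-0.9,1.3],
    [0,-0.8,1.35],
    [0,-0.7,1.4],
    [0,-0.6,1.45],
    [0,-0.5,1.45],
    [0,-0.4,1.5],
    [0,-0.3,1.4],
    [0,-0.1,1.2],
    [0,0,0.8],
  ],
  twist=[0,0,0,0,0,0,0,0,0,0],
)

```text
time_s: 26.85
tool_pos: [0.427, -0.1547, 0.0907]
tool_rot: [-179.4, 0.3, 83.0]
force: [1.2, 1.6, -0.2]
grip_width: 0.0361
```

Run:
```python
from h import *
st();arc(.01,3)
```

```text
{'time_s': 26.85, 'tool_pos': [0.427, -0.1547, 0.0907], 'tool_rot': [-179.3925, 0.2969, 83.014], 'force': [1.1817, 1.6213, -0.2307], 'grip_width': 0.0361}
th 0.06246459743075559 rad 0.22670733806237792 lat 0.0005108291795208334
3 rows twist 0.04
[[0.0, -0.02, 0.4], [0.0, -0.01, 0.4], [0.0, -0.0, 0.4]]
```

arm_command(
  translation=[
    [0,0,0.4],
    [0,0,0.4],
    [0,0,0.3],
    [0,0,0],
    [0,0,0],
  ],
  twist=[0,0,0,0,0],
)

```text
time_s: 27.48
tool_pos: [0.4276, -0.1547, 0.0821]
tool_rot: [-179.3, 0.2, 83.0]
force: [2.4, 0.9, -1.0]
grip_width: 0.0358
```

arm_command(
  translation=[
    [0,0,0.3],
    [0,0,0.3],
    [0,0,0.3],
    [0,0,0],
  ],
  twist=[0,0,0,0],
)

```text
time_s: 27.98
tool_pos: [0.429, -0.1548, 0.0783]
tool_rot: [-179.3, 0.0, 83.0]
force: [1.8, 2.0, -3.2]
grip_width: 0.0358
```

arm_command(
  translation=[
    [0,0,0.2],
    [0,0,0],
    [0,0,0],
  ],
  twist=[0,0,0],
)

```text
time_s: 28.35
tool_pos: [0.4292, -0.1549, 0.0778]
tool_rot: [-179.3, -0.0, 83.1]
force: [-0.4, 1.8, 1.9]
grip_width: 0.036
```

arm_command(
  translation=[
    [0,0,0],
    [0,0,0],
    [0,0,0],
    [0,0,0],
    [0,0,0],
    [0,0,0],
  ],
  twist=[0,0,0,0,0,0],
  grip=100,
)

```text
time_s: 29.1
tool_pos: [0.427, -0.1563, 0.0763]
tool_rot: [-179.1, 0.1, 83.0]
force: [0.4, 0.2, -0.5]
grip_width: 0.0842
```

arm_command(
  translation=[
    [0,0,-2],
    [0,0,-4],
    [0,0,-4],
    [0,0,-4],
    [0,0,0],
    [0,0,0],
  ],
  twist=[0,0,0,0,0,0],
)

```text
time_s: 29.85
tool_pos: [0.4283, -0.156, 0.2194]
tool_rot: [-179.0, 0.1, 83.0]
force: [-0.2, 0.1, -0.6]
grip_width: 0.0868
```

arm_command(
  translation=[
    [5,0,0],
    [5,2,0],
    [5,2,0],
    [5,1,0],
    [5,0,0],
    [0,0,0],
  ],
  twist=[0,0,0,0,0,0],
)

```text
time_s: 30.6
tool_pos: [0.5071, 0.0917, 0.2086]
tool_rot: [-178.3, 0.4, 82.8]
force: [0.1, -0.0, -0.3]
grip_width: 0.087
```

Run:
```python
from h import *
st()
c=cam('scene','s5.png');t=cam('top','t5.png')
a=c['img'][80:260,130:330];b=t['img'][110:260,290:450]
cv2.imwrite('pics/v5.png',np.hstack([cv2.resize(a,(333,300)),cv2.resize(b,(320,300))]))
d=cv2.absdiff(cv2.imread('pics/top0.png')[120:260,295:445],t['img'][120:260,295:445]);print(d.max(2).mean(),(d.max(2)>40).sum())
```

```text
{'time_s': 30.6, 'tool_pos': [0.5071, 0.0917, 0.2086], 'tool_rot': [-178.3118, 0.3672, 82.7625], 'force': [0.0607, -0.0383, -0.3488], 'grip_width': 0.087}
29.927333333333333 633
```

View pics/v5.png

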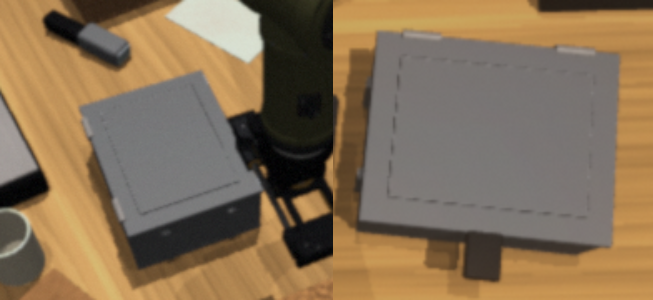

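The lid looks shut, as in the first picture. I'll compare its front edge and tab with the first image numerically.

Run:
```python
import cv2
a=cv2.imread('pics/top0.png',0);b=cv2.imread('pics/t5.png',0)
for r in [(200,262,300,440),(120,160,300,440)]:
    f=lambda im:cv2.Canny(im[r[0]:r[1],r[2]:r[3]],40,120)
    e=f(b)[6:-6,6:-6]; m=cv2.matchTemplate(cv2.GaussianBlur(f(a),(0,0),1),cv2.GaussianBlur(e,(0,0),1),cv2.TM_CCOEFF_NORMED)
    print(cv2.minMaxLoc(m)[1::2])
```

```text
(0.9365051984786987, (6, 6))
(0.9016730785369873, (6, 6))
```

```bash
python3 -c "
from h import *
env.sign_off(); st()"
```

```text
the job is handed in; nothing more can be done
the job is handed in; nothing more can be done
```

The job is done and handed in at about 31 s of the 72 s allowed; `sign_off` gives no verdict, so success is not confirmed.

- **Lid opened:** I raised it by the tab to about 1.37 rad, let go and backed off. It stood by itself.
- **Stapler placed:** I set the black stapler from the mat down slowly between the ribs and released it. When I released it, its centre worked out within about 5 mm of the cradle point. A camera view showed it flat, with the carton not visibly disturbed.
- **Lid closed:** I took the tab again, brought the lid down at about 0.5 rad/s, released it at the bottom and moved the gripper clear.

**Last checks:**
- The lid and tab edges in the top view line up with the first picture (0 px shift, match scores 0.94 and 0.90).
- The wrist force was near zero and the gripper was clear.
- The edge check is only good to about one pixel, roughly the 0.03 rad limit, so it supports a shut lid but does not prove it.
- I did not measure the tape roll's position again, but the fingers stayed clear of it by plan.
- The two case yaw readings differed slightly (-7.1° from the lid, -7.5° from the ribs), well inside tolerance.

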